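# Roll the fuser roller up into its pocket

## Task

Push the orange-banded fuser roller up the sloping gutter with your fingertips until it drops into the blue pocket against the yellow stop, so that it stays there and does not roll back. Roll it along, do not pick it up, and then take your hand away. Leave the other parts and tools on the bench where they are.

Things in the scene. Friction and masses are not known exactly. Their poses are not given: they have to be found in the camera images.
- roller_center (a point): centre of the fuser roller: a hard black cylinder, slippery non-stick surface, three orange bands, 40 mm in diameter, 76 mm long, with a 10 mm steel axle that sticks out 8 mm at each end; about 170 g. It lies across the gutter, axle level along its own y, and rolls freely along it. The frame turns with the roller: only position and y axis tell anything.
- seat (a point): centre of the roller when it lies in the blue pocket, 75 mm above the bench. x axis: uphill along the gutter's floor (away from the robot); y across; z square to the floor. In this frame (mm): rolling floor at z = -16 from the open low end at x = -175 to x = -12; then the pocket, 4 mm deeper (z = -20); the yellow stop's face at x = +22, its top at z = +6 (2 mm of play).
- low_end (a point): where the roller's centre starts: at the low end, 150 mm downhill of the seat, its axle ends resting against two small dark posts. Let go on the slope it rolls back to here. The posts stand at the side walls, rise 8 mm above the roller's centre and leave 80 mm free between them, so fingers can come in behind the roller from above or from the open end. Same axes as the seat.
- gutter: fixed open aluminium channel, 96 mm wide inside, sloping up at 9 degrees (0.157 rad), side walls 24 mm above its floor, on a grey base plate 230 x 124 mm. Origin: centre of the plate's underside; x level, towards the high end. The seat is 75 mm along x and 75 mm up from here. It may stand on the left or the right half of the bench, turned up to 23 degrees.
- tray: grey parts tray, 180 x 130 x 35 mm, fixed, on the other half of the bench; centre of its underside
- gear: white plastic gear, 48 mm wide, 24 mm high, in the tray (leave alone); underside centre
- pulley: green plastic pulley, 40 mm wide, 42 mm high, in the tray (leave alone); underside centre
- screwdriver: orange-handled screwdriver lying on the bench (leave alone)
- pliers: red-handled pliers lying on the bench, about 165 mm long (leave alone)
- jar: white jar with a blue cap, 60 mm wide, 70 mm high (leave alone); underside centre
- toner: black bottle with a red cap, 56 mm wide, 150 mm high (leave alone); underside centre
- brush: brush lying on the bench near the robot (leave alone)
- roller: the same roller; its origin is its centre too
Mind the look-alikes: they are no part of the job. What is shaped like the roller but pink or red is not meant.

How it is judged (in metres and radians):
On the way:
1. the roller is rolled along the gutter's floor, through the middle of the slope (x of roller_center in the frame of seat between -0.12 and -0.025 m and z of roller_center in the frame of seat between -0.002 and 0.012 m), for 0.05 s.
At the end, for the whole second after the job is handed in: The roller lies at rest in the blue pocket: its centre within 6 mm of the seat along the gutter, 8 mm across it and about 4 mm in height, its axle square to the gutter within 0.12 rad, and not moving (x of roller_center in the frame of seat between -0.006 and 0.006 m and y of roller_center in the frame of seat between -0.008 and 0.008 m and z of roller_center in the frame of seat between -0.004 and 0.0035 m and angle between the y axis of roller_center and the y axis of seat, either way round below 0.12 rad and linear speed of roller below 0.02 m/s); the robot touches nothing.
It fails at once if the roller is lifted more than 12 mm off the gutter's floor (z of roller_center in the frame of seat above 0.016 m).
It fails at once if a bystanding part or tool is moved by more than 20 mm (distance of any of gear, pulley, screwdriver, pliers, jar, toner, brush from where it was at the start of the episode above 0.02 m).
It also fails if it takes over 32 s, if anything falls off the work surface, if the arm or the gripper's body presses on something with over 40 N, if the wrist force passes 120 N, or if a joint passes its speed limit or range.

## Robot

A 7-joint arm with a two-finger parallel gripper is mounted at the origin on the work surface. World frame = base frame: x ahead of the robot, y to its left, z up, the work surface at z = 0. Lengths are in mm, angles in degrees, forces in N, time in s.
With the tool pointing down it reaches from about 350 to 900 mm from the base axis. Payload 8.1 kg.
Tool frame: the origin (TCP) lies between the finger pads; the fingertips stand 22 mm ahead of it and the grasp point (between the pads) lies 3 mm ahead of it; x points along the fingers, z is the direction in which the jaws open and shut, and the axes are right-handed (so a half turn about x gives the same grasp; the last joint's range is limited). The gripper opens to 85 mm and grips with 20 to 120 N. Pads are 22 mm wide; open, the fingers measure 114 mm over their backs; the gripper's body (76 mm by 85 mm) begins 54 mm behind the grasp point. The pads swing forward as they close: fully open they stand 13 mm farther back than shut.
Start: joints at [66.715, 24.895, 1.432, 90.138, -0.665, 64.973, -4.303], TCP at [186.944, -596.399, 253.323] pointing down, gripper open.
Joint ranges: [-149.89, 149.89], [-25.12, 119.58], [-72.63, 75.52], [4.76, 147.25], [-75.54, 255.54], [6.69, 114.76], [-157.13, 157.13]. Speed limits (degrees/s): [127.2, 127.2, 172.46, 172.46, 180, 180, 180].

## Interface

Orientations are given as [roll, pitch, yaw] about the fixed x, y, z axes, in that order (R = Rz(yaw) Ry(pitch) Rx(roll)).
In Python, from bench import status, camera, job_done, find_in gives the robot as it stands.
- The arm moves only by the tool move_arm, never from a script. Its argument "plan" is a list that holds one entry, the list of rows, each a list of 7 numbers: the opening, from -1 (shut) to 1 (fully open), then the shift along the tool's x, y, z each as a share of 300 mm, from -1 to 1, then the turn, a rotation vector about the tool's x, y, z each as a share of 30 degrees, from -1 to 1. A call has 1 to 5 rows; each row is the pose to reach, as a shift and turn from the pose commanded when the call began, along the tool's axes at that moment; what a row does not reach only later rows make up. A row lasts 1/12 s, in which the tool goes at most 41.7 mm and 7.16 degrees, less where a joint would pass 70% of its speed; a pose out of reach is approached as far as the arm can. A call with a number of a shift or a turn outside -1 to 1 is refused whole. A call with a gripper value outside its range is refused whole. The fingers move at their own pace and stop on an object; "force" is the grip in N (left out, the last holds). Time passes only in rows, so rows that repeat a pose let the fingers close. It gives the time, the measured TCP pose, the force and the opening at its end, in the units of the state.
- status.get_state(): the state, without advancing time (a new reading comes with each control period).
- camera(name): name is "side" or "top" or "wrist"; returns a dict with "img" (480x640x3 uint8, red, green, blue), "K" (3x3 intrinsics, pixels), "k1" (the pictures are not rectified: a ray, as slopes to the right and down, at radius r is drawn at 1 + k1 r^2 times it, then the intrinsics apply), "position" and "rotation" of the camera in the world. Camera axes: x right, y up, looking along -z (the intrinsics and any distortion apply to the point x, -y, -z); pixel columns grow to the right and rows downward; lengths in mm; the calibration is good to about 2 mm. A picture is of the moment at which its call begins. There is no depth.
- job_done(): hands the job in, once; it reports no verdict.
Trained networks look in a picture, given as the dict that the camera call returned (one of the last four; its "shot" number tells which), for a name from the list of things; names that differ only in an ending like _2 or _b are one class to them, and where a whole thing is asked for, a point or a joint stands for the part that bears it (a point fixed in the world has none). Each returns a list of dicts, best first, with "confidence" (0 to 1); they miss things now and then, are a little off and sometimes report something else, mostly with a low value. They report only what shows in the picture. A call takes as long as a camera call. They do not tell look-alikes from the thing itself.
- find_in(picture, name): "uv" ([column, row] in pixels, amid what is visible of it).
The state is a dict: "clock": time; "joints": joint angles; "joint_velocities": joint speeds; "joint_efforts": joint torques, N m; "eef_pos": TCP position; "tcp_rot": TCP orientation; "wrist_force": force on the tool from outside, world axes, zero at the start; "torque": the same for the moment, N m; "opening": opening from 0.0 (shut) to 1.0 (fully open).
Only numpy, scipy, OpenCV 4.12 (cv2) and the standard library are available. Lean on these libraries where they do the work, as an engineer would, in place of code of your own. Each camera call takes 0.05 s, during which the arm holds its last target. There are 200 camera calls.

## Working session

There is one attempt and no reset: what is moved stays moved. The work goes in short steps, Python scripts to look and compute and a tool call to move; the robot and the scene stay as the last step left them, time stands still between calls to the robot, and variables do not carry over. Pictures are saved under pics/ and viewed, about 8 in all and at most 12, crops included, and the job is handed in when it is done.

Besides the shell and the picture viewer there is one more tool, called after "Emit:" as a command line: name --argument value ..., lists and objects as JSON in quotes. move_arm: Moves the arm, as the interface text tells. Shift numbers are shares of 300 mm and turn numbers shares of 30 degrees, none past 1 either way. Its arguments: {"type":"object","properties":{"plan":{"type":"array"},"force":{"type":"number"}},"required":["plan"]}

```bash
mkdir -p pics; ls; python3 - <<'E'
from bench import status,camera,find_in
import cv2,pickle
print(status.get_state())
for n in("top","side"):
    c=camera(n); cv2.imwrite(f"pics/{n}1.png",c["img"][:,:,::-1]); pickle.dump(c,open(f"{n}1.pkl","wb"))
    print(n,c["K"].tolist(),c["k1"],c["position"],c["rotation"])
    for o in("roller","gutter","tray","toner","jar"):
        print(o,[(d["uv"],round(d["confidence"],2)) for d in find_in(c,o)][:4])
E
```

```text
pics
{'clock': 0.0, 'joints': array([66.71489239, 24.93608911,  1.43337832, 90.19027269, -0.66661521,
       64.97345738, -4.30293749]), 'joint_velocities': array([ 0.03336351,  0.02124553,  0.11341412,  0.04657078,  0.02248381,
       -0.12027751, -0.07431346]), 'joint_efforts': array([-3.00389211e-04, -6.70472217e+01,  1.02451690e+00, -3.16205692e+01,
        1.54457189e-02,  1.26863876e-02, -1.59094566e-05]), 'eef_pos': array([ 186.75867963, -595.9398585 ,  252.52247392]), 'tcp_rot': array([-175.26108561,   89.90852668,  112.13830085]), 'wrist_force': array([ 0.1498198 , -0.38317618, -0.00849195]), 'torque': array([-0.01439329,  0.00502488,  0.05790835]), 'opening': 1.0017659479037764}
top [[459.7603036598135, 0.0, 321.17700603572433], [0.0, 459.7603036598135, 240.05049709758836], [0.0, 0.0, 1.0]] -0.04741363669342968 [ 322.94962577   -5.50355658 1327.6489105 ] [  5.94709602  -0.50146746 -89.115748  ]
roller [([203.0, 243.3], 0.71), ([253.5, 213.9], 0.62), ([280.4, 272.2], 0.55)]
gutter [([263.1, 186.4], 0.9)]
tray [([374.1, 198.4], 0.81)]
toner [([472.3, 216.0], 0.97)]
jar [([181.2, 202.9], 0.89)]
side [[451.336114386622, 0.0, 325.4353222853965], [0.0, 451.336114386622, 231.5465310177437], [0.0, 0.0, 1.0]] 0.023920206628420575 [120.28373502 501.14658541 806.78920455] [  39.07970933   -0.77661286 -146.53746851]
roller [([239.0, 271.9], 0.93), ([225.0, 361.0], 0.8), ([388.1, 117.4], 0.55), ([333.2, 179.7], 0.49)]
gutter [([210.7, 255.1], 0.89)]
tray [([311.9, 182.5], 0.57)]
toner [([386.0, 119.1], 0.88)]
jar [([149.5, 357.6], 0.87), ([215.3, 255.0], 0.4)]
```

```bash
python3 - <<'E'
import cv2
a=cv2.imread("pics/top1.png")[130:310,150:390]; cv2.imwrite("pics/top1c.png",cv2.resize(a,(800,600),interpolation=cv2.INTER_CUBIC))
E
```

```text
(no output)
```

View pics/top1c.png

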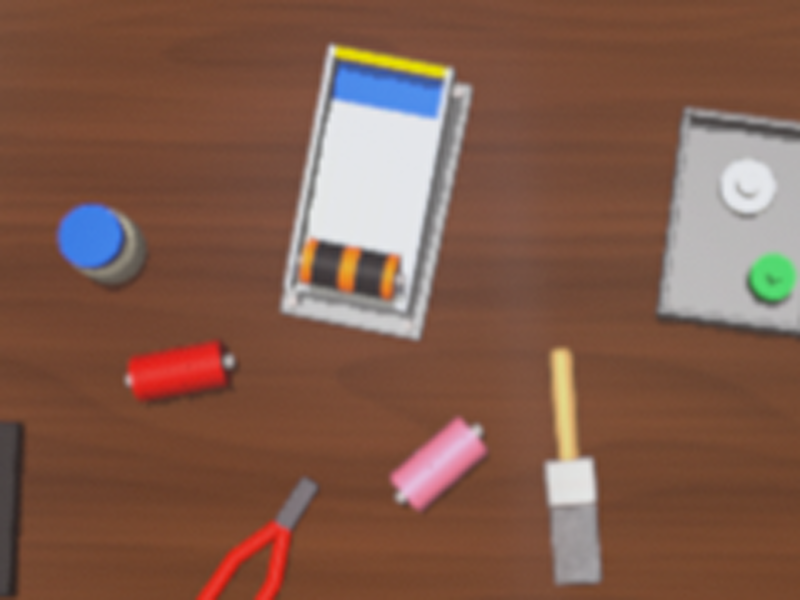

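View pics/side1.png

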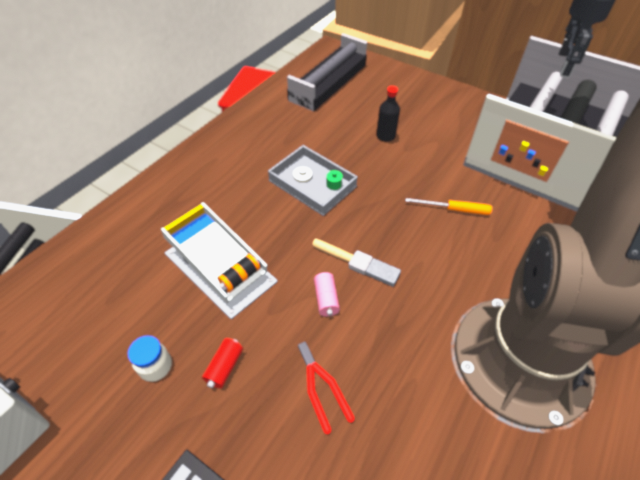

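```bash
cat > h.py <<'E'
import numpy as np,pickle
from scipy.spatial.transform import Rotation as R
def rot(e): return R.from_euler("xyz",e,degrees=True)
def proj(c,P):
    p=(np.atleast_2d(P)-c["position"])@rot(c["rotation"]).as_matrix()
    s=np.c_[p[:,0],-p[:,1]]/-p[:,2:]
    s=s*(1+c["k1"]*(s**2).sum(1,keepdims=True))
    K=c["K"]; return s*[K[0,0],K[1,1]]+[K[0,2],K[1,2]]
def seat(g): # g=x,y,yaw deg -> Rotation, origin
    Rg=R.from_euler("z",g[2],degrees=True)
    return Rg*R.from_euler("y",-9,degrees=True), Rg.apply([75,0,75])+[g[0],g[1],0]
E
cat > fit.py <<'E'
from h import *; from scipy.optimize import least_squares
t,s=[pickle.load(open(f"{n}1.pkl","rb")) for n in("top","side")]
cr=lambda x,y:(150+x*.3,130+y*.3)
# (camera, frame, point, pixel)
obs=[(t,'s',(22,48,6),cr(335,60)),(t,'s',(22,-48,6),cr(447,77)),(t,'s',(-150,0,12),cr(350,268)),
(t,'g',(-115,62,8),cr(282,311)),(t,'g',(-115,-62,8),cr(420,338)),(t,'g',(115,-62,8),cr(470,87)),(t,'s',(-12,0,-16),cr(386,108)),
(s,'g',(-115,-62,8),(275,278)),(s,'g',(-115,62,8),(232,312)),(s,'g',(115,62,8),(167,256)),(s,'s',(-150,0,4),(240,272)),(s,'s',(22,48,6),(166,234)),(s,'s',(22,-48,6),(206,208))]
def res(g):
    Rs,o=seat(g); Rg=R.from_euler("z",g[2],degrees=True); out=[]
    for c,f,p,uv in obs:
        P=Rs.apply(p)+o if f=='s' else Rg.apply(p)+[g[0],g[1],0]
        out.append(proj(c,P)[0]-uv)
    return np.ravel(out)
f=least_squares(res,[500,150,0],loss="soft_l1",x_scale=[100,100,20]); print(f.x); print(res(f.x).reshape(-1,2).round(1))
Rs,o=seat(f.x); print("seat",o,"low",Rs.apply([-150,0,4])+o)
T=rot([-175.26,89.9085,112.138]); print(T.as_matrix().round(3),Rs.as_matrix().round(3))
E
python3 fit.py
```

```text
[605.51634052 156.48051227  -9.69438521]
[[-0.5 -0.4]
 [-0.3  0.6]
 [ 0.6  1.1]
 [-0.1  0.9]
 [ 0.4  0.6]
 [ 0.6 -0.2]
 [ 0.   1.2]
 [ 3.1  0.1]
 [-0.1  4.5]
 [-2.9 -4.4]
 [-0.5 -0. ]
 [-0.4 -3.4]
 [-2.3 -2.4]]
seat [679.4453387  143.85105353  75.        ] low [532.79091733 168.90436156  55.48558361]
[[-0.001  0.954  0.299]
 [ 0.001  0.299 -0.954]
 [-1.    -0.    -0.002]] [[ 0.974  0.168 -0.154]
 [-0.166  0.986  0.026]
 [ 0.156  0.     0.988]]
```

```bash
cat >> fit.py <<'E'
import cv2
def overlay(c,g,box,k,name):
    x,y,w,h=box; im=cv2.resize(c["img"][y:y+h,x:x+w,::-1],None,fx=k,fy=k,interpolation=cv2.INTER_CUBIC).copy()
    Rs,o=seat(g); Rg=R.from_euler("z",g[2],degrees=True)
    G=lambda L:Rg.apply(L)+[g[0],g[1],0]; S=lambda L:Rs.apply(L)+o
    for P,col in((G([(-115,-62,0),(-115,62,0),(115,62,0),(115,-62,0),(-115,-62,0)]),(0,255,0)),(S([(-175,-48,8),(22,-48,8),(22,48,8),(-175,48,8)]),(255,0,255)),(S([(22,-48,6),(22,48,6)]),(0,0,255)),(S([(-12,-48,-16),(-12,48,-16)]),(255,255,0)),(S([(-150,-46,4),(-150,46,4)]),(255,0,0))):
        q=((proj(c,P)+.5-[x,y])*k).astype(int); cv2.polylines(im,[q],False,col,1,cv2.LINE_AA)
    return im
a=overlay(t,f.x,(225,135,75,105),5,0); b=overlay(s,f.x,(150,190,135,130),3.2,0)
H=max(a.shape[0],b.shape[0]); pad=lambda m:cv2.copyMakeBorder(m,0,H-m.shape[0],0,0,0)
if __name__=="__main__": cv2.imwrite("pics/ov1.png",cv2.hconcat([pad(a),pad(b)][:2]) ); print(a.shape,b.shape)
E
python3 fit.py|tail -1
```

```text
(525, 375, 3) (416, 432, 3)
```

View pics/ov1.png

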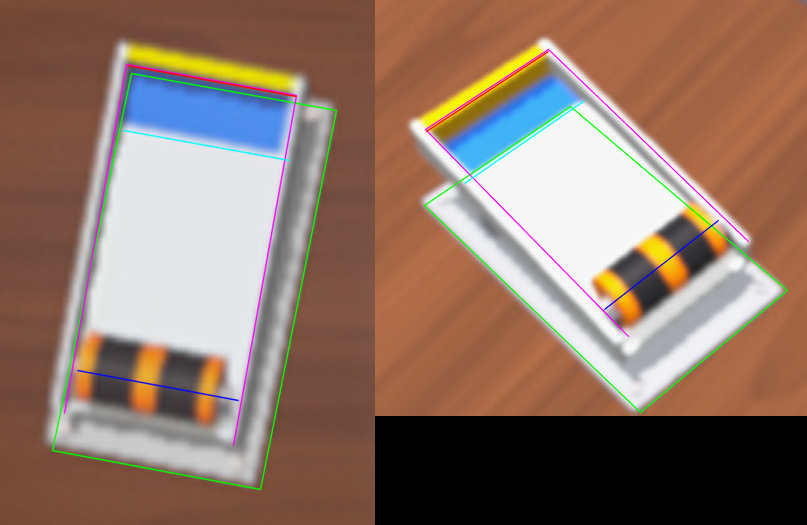

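```bash
cat > go.py <<'E'
import sys; from h import *; from bench import status
G=[607,156.8,-9.7]
def report(tgt):
    st=status.get_state(); T=rot(st["tcp_rot"]); Rs,o=seat(G)
    M=Rs.as_matrix(); D=R.from_matrix(np.c_[-M[:,2],M[:,0],-M[:,1]])
    print("clock",st["clock"],"seat-frame tcp",Rs.inv().apply(st["eef_pos"]-o).round(1),"F seat",Rs.inv().apply(st["wrist_force"]).round(1),"open",round(st["opening"],3))
    d=T.inv().apply(Rs.apply(tgt)+o-st["eef_pos"]); r=np.degrees((T.inv()*D).as_rotvec())
    print("shift",(d/300).round(3),"turn",(r/30).round(3), "mm",np.linalg.norm(d).round(1))
if __name__=="__main__": report([float(a) for a in sys.argv[1:4]])
E
python3 go.py -205 0 110
```

```text
clock 0.6 seat-frame tcp [-329.8 -813.2  232.8] F seat [ 0.3  0.7 -1.1] open 0.996
shift [ 0.339  1.658 -2.197] turn [ 0.902 -0.071  0.294] mm 831.8
```

Emit:
move_arm --plan '[[[-0.4, 0, 0.4, -0.54, 0, 0, 0], [-0.4, 0, 0.4, -0.54, 0, 0, 0], [-0.4, 0, 0.4, -0.54, 0, 0, 0], [-0.4, 0, 0.4, -0.54, 0, 0, 0], [-0.4, 0, 0.4, -0.54, 0, 0, 0]]]'

```text
clock: 1.02
eef_pos: [253.7, -403.2, 253.4]
tcp_rot: [100.7, 90.0, 28.2]
wrist_force: [0.5, 1.0, -0.2]
opening: 0.313
```

Emit:
move_arm --plan '[[[-0.4, 0, 0.4, -0.54, 0, 0, 0], [-0.4, 0, 0.4, -0.54, 0, 0, 0], [-0.4, 0, 0.4, -0.54, 0, 0, 0], [-0.4, 0, 0.4, -0.54, 0, 0, 0], [-0.4, 0, 0.4, -0.54, 0, 0, 0]]]'

```text
clock: 1.43
eef_pos: [319.5, -212.8, 253.6]
tcp_rot: [37.8, 89.9, -34.7]
wrist_force: [0.5, -0.7, 0.8]
opening: 0.297
```

```bash
python3 go.py -205 0 110
```

```text
clock 1.4333 seat-frame tcp [-264.5 -412.8  222.8] F seat [ 0.7 -0.6  0.7] open 0.297
shift [ 0.34   0.855 -1.108] turn [ 0.904 -0.07   0.293] mm 432.0
```

Emit:
move_arm --plan '[[[-0.4, 0, 0.42, -0.54, 0.22, -0.02, 0.07], [-0.4, 0, 0.42, -0.54, 0.44, -0.03, 0.14], [-0.4, 0, 0.42, -0.54, 0.66, -0.05, 0.21], [-0.4, 0, 0.42, -0.54, 0.88, -0.07, 0.28], [-0.4, 0, 0.42, -0.54, 0.9, -0.07, 0.29]]]'

```text
clock: 1.85
eef_pos: [380.4, -52.4, 253.6]
tcp_rot: [89.3, 81.3, -9.9]
wrist_force: [0.9, -0.1, -0.5]
opening: 0.299
```

```bash
python3 go.py -205 0 110
```

```text
clock 1.85 seat-frame tcp [-232.  -244.4  217.6] F seat [ 0.8  0.  -0.6] open 0.299
shift [ 0.358  0.099 -0.814] turn [0.018 0.001 0.009] mm 268.4
```

Emit:
move_arm --plan '[[[-0.4, 0.05, 0.04, -0.6, 0, 0, 0], [-0.4, 0.05, 0.06, -0.66, 0, 0, 0], [-0.4, 0.05, 0.09, -0.69, 0, 0, 0], [-0.4, 0.05, 0.09, -0.69, 0, 0, 0], [-0.4, 0.05, 0.09, -0.69, 0, 0, 0]]]'

```text
clock: 2.27
eef_pos: [441.0, 147.3, 242.4]
tcp_rot: [89.3, 81.3, -9.7]
wrist_force: [1.1, -1.1, 1.1]
opening: 0.299
```

Emit:
move_arm --plan '[[[-0.4, 0.1, 0, -0.1, 0.02, 0, 0.01], [-0.4, 0.2, 0, -0.12, 0.02, 0, 0.01], [-0.4, 0.25, 0, -0.12, 0.02, 0, 0.01], [-0.4, 0.25, 0, -0.12, 0.02, 0, 0.01], [-0.4, 0.25, 0, -0.12, 0.02, 0, 0.01]]]'

```text
clock: 2.68
eef_pos: [456.7, 179.0, 167.5]
tcp_rot: [89.4, 81.2, -10.1]
wrist_force: [0.6, -0.8, 0.7]
opening: 0.299
```

```bash
python3 go.py -205 0 18; python3 - <<'E'
from bench import camera
import cv2,pickle
c=camera("wrist"); cv2.imwrite("pics/w1.png",c["img"][:,:,::-1]); pickle.dump(c,open("w1.pkl","wb"))
E
```

```text
clock 2.6833 seat-frame tcp [-209.7   -3.5  126.8] F seat [ 0.8 -0.7  0.6] open 0.299
shift [ 0.363  0.017 -0.012] turn [0.009 0.002 0.007] mm 109.0
```

View pics/w1.png

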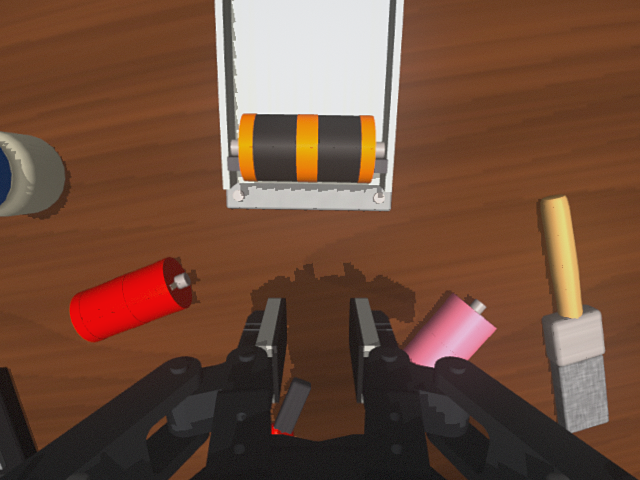

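```bash
python3 - <<'E'
from h import *; from go import G
c=pickle.load(open("w1.pkl","rb")); Rs,o=seat(G)
for p in((-150,38,4),(-150,-38,4),(-150,46,4),(-150,-46,4),(-175,0,-16),(-205-11,0,-4)): print(p,proj(c,Rs.apply(p)+o).round(1))
E
```

```text
(-150, 38, 4) [[251.  146.7]]
(-150, -38, 4) [[375.7 147. ]]
(-150, 46, 4) [[238.  146.7]]
(-150, -46, 4) [[388.8 147.2]]
(-175, 0, -16) [[313.6 182. ]]
(-216, 0, -4) [[313.4 245.3]]
```

Emit:
move_arm --plan '[[[-0.4, 0.08, 0, -0.012, 0, 0, 0], [-0.4, 0.16, 0, -0.012, 0, 0, 0], [-0.4, 0.22, 0, -0.012, 0, 0, 0], [-0.4, 0.26, 0, -0.012, 0, 0, 0], [-0.4, 0.26, 0, -0.012, 0, 0, 0]]]'

```text
clock: 3.15
eef_pos: [469.8, 180.0, 90.6]
tcp_rot: [89.6, 81.1, -10.0]
wrist_force: [-0.4, 0.7, -0.5]
opening: 0.301
```

```bash
python3 go.py -205 0 18; python3 - <<'E'
from bench import camera
import cv2,pickle
c=camera("side"); cv2.imwrite("pics/s2.png",cv2.resize(c["img"][190:340,150:350,::-1],(800,600),interpolation=cv2.INTER_CUBIC))
E
```

```text
clock 3.15 seat-frame tcp [-209.1   -0.3   48.9] F seat [-0.6  0.6 -0.4] open 0.301
shift [ 0.103  0.014 -0.001] turn [0.006 0.001 0.004] mm 31.1
```

View pics/s2.png

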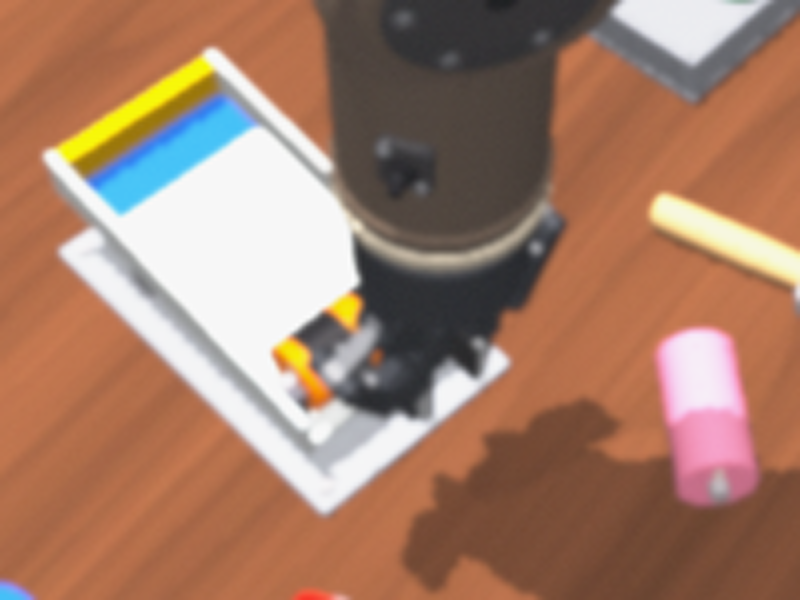

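Emit:
move_arm --plan '[[[-0.4, 0.05, 0, -0.004, 0, 0, 0], [-0.4, 0.1, 0, -0.008, 0, 0, 0], [-0.4, 0.1, 0.01, -0.008, 0, 0, 0], [-0.4, 0.1, 0.01, -0.008, 0, 0, 0]]]'

```text
clock: 3.53
eef_pos: [478.5, 181.8, 62.9]
tcp_rot: [90.0, 81.0, -9.5]
wrist_force: [0.4, 0.4, 0.1]
opening: 0.3
```

Emit:
move_arm --plan '[[[-0.4, 0, 0.03, 0, 0, 0, 0], [-0.4, 0, 0.06, 0, 0, 0, 0], [-0.4, 0, 0.08, 0, 0, 0, 0], [-0.4, 0, 0.08, 0, 0, 0, 0]]]'

```text
clock: 3.87
eef_pos: [503.3, 177.3, 66.4]
tcp_rot: [90.3, 81.0, -9.3]
wrist_force: [0.7, -0.3, 0.4]
opening: 0.302
```

```bash
python3 go.py -150 2 18; python3 - <<'E'
from bench import camera
import cv2,pickle
c=camera("wrist"); cv2.imwrite("pics/w2.png",c["img"][:,:,::-1])
E
```

```text
clock 3.8667 seat-frame tcp [-179.8    2.7   19.7] F seat [ 0.8 -0.2  0.3] open 0.302
shift [0.006 0.099 0.003] turn [ 0.003 -0.002 -0.   ] mm 29.9
```

View pics/w2.png

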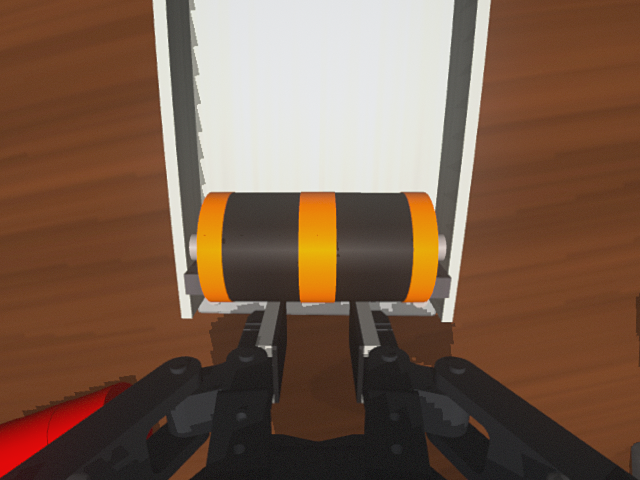

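Emit:
move_arm --plan '[[[-0.4, 0.01, 0.02, 0, 0, 0, 0], [-0.4, 0.01, 0.045, 0, 0, 0, 0], [-0.4, 0.01, 0.07, 0, 0, 0, 0], [-0.4, 0.01, 0.095, 0, 0, 0, 0], [-0.4, 0.01, 0.12, 0, 0, 0, 0]]]'

```text
clock: 4.33
eef_pos: [537.3, 171.7, 67.9]
tcp_rot: [89.7, 81.1, -9.7]
wrist_force: [-0.0, -0.5, -0.1]
opening: 0.302
```

```bash
python3 go.py -31 2 17; python3 - <<'E'
from bench import camera
import cv2,pickle
c=camera("wrist"); cv2.imwrite("pics/w3.png",c["img"][:,:,::-1])
E
```

```text
clock 4.3333 seat-frame tcp [-145.6    3.    15.9] F seat [ 0.  -0.5 -0.1] open 0.302
shift [-0.004  0.382  0.005] turn [0.007 0.    0.004] mm 114.6
```

View pics/w3.png

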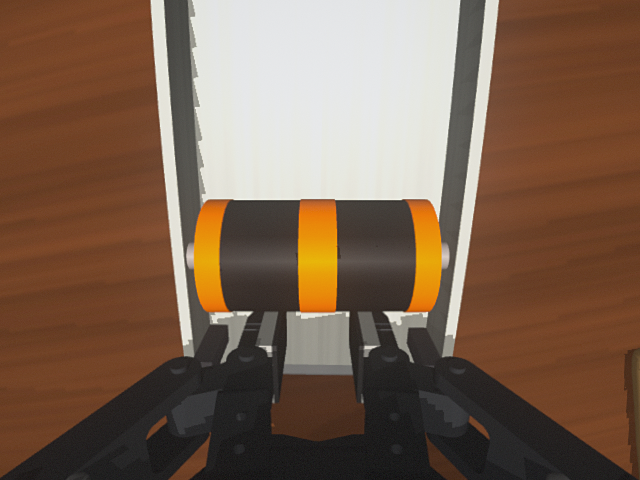

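Emit:
move_arm --plan '[[[-0.4, -0.003, 0.03, 0.002, 0, 0, 0], [-0.4, -0.003, 0.06, 0.003, 0, 0, 0], [-0.4, -0.003, 0.09, 0.004, 0, 0, 0], [-0.4, -0.003, 0.12, 0.005, 0, 0, 0], [-0.4, -0.003, 0.15, 0.005, 0, 0, 0]]]'

```text
clock: 4.8
eef_pos: [580.9, 162.7, 75.9]
tcp_rot: [89.7, 81.1, -9.7]
wrist_force: [-0.9, 0.1, 0.6]
opening: 0.304
```

Emit:
move_arm --plan '[[[-0.4, 0, 0.03, 0, 0, 0, 0], [-0.4, 0, 0.06, 0, 0, 0, 0], [-0.4, 0, 0.085, 0, 0, 0, 0], [-0.4, 0, 0.11, 0, 0, 0, 0], [-0.4, 0, 0.13, 0, 0, 0, 0]]]'

```text
clock: 5.22
eef_pos: [618.6, 156.6, 81.8]
tcp_rot: [89.7, 81.1, -9.7]
wrist_force: [-1.7, 1.1, 0.1]
opening: 0.3
```

```bash
python3 go.py -31 2 17; python3 - <<'E'
from bench import camera
import cv2,pickle
c=camera("wrist"); cv2.imwrite("pics/w4.png",c["img"][:,:,::-1])
E
```

```text
clock 5.2167 seat-frame tcp [-61.7   1.7  16.6] F seat [-1.8  0.8  0.4] open 0.3
shift [-0.001  0.102 -0.   ] turn [0.007 0.    0.004] mm 30.7
```

View pics/w4.png

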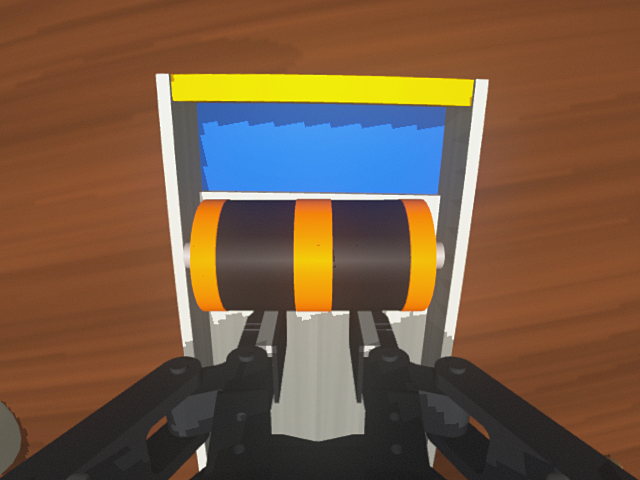

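Emit:
move_arm --plan '[[[-0.4, 0, 0.025, 0, 0, 0, 0], [-0.4, 0, 0.045, 0, 0, 0, 0], [-0.4, 0, 0.065, 0, 0, 0, 0], [-0.4, 0, 0.085, 0, 0, 0, 0], [-0.4, 0, 0.09, 0, 0, 0, 0]]]'

```text
clock: 5.68
eef_pos: [645.7, 151.9, 86.2]
tcp_rot: [89.9, 81.0, -9.7]
wrist_force: [0.8, 0.2, -0.0]
opening: 0.301
```

```bash
python3 go.py -31 2 17; python3 - <<'E'
from bench import camera
import cv2,pickle
c=camera("wrist"); cv2.imwrite("pics/w5.png",c["img"][:,:,::-1])
E
```

```text
clock 5.6833 seat-frame tcp [-33.8   1.7  16.7] F seat [ 0.8  0.3 -0.2] open 0.301
shift [-0.001  0.009 -0.001] turn [ 0.006 -0.     0.001] mm 2.9
```

View pics/w5.png

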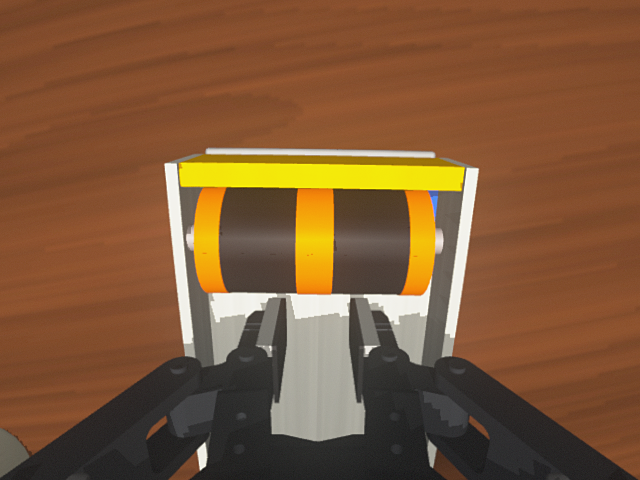

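Emit:
move_arm --plan '[[[-0.4, 0, -0.05, 0, 0, 0, 0], [-0.4, 0, -0.1, 0, 0, 0, 0], [-0.4, -0.1, -0.12, 0, 0, 0, 0], [-0.4, -0.2, -0.15, 0, 0, 0, 0], [-0.4, -0.32, -0.18, 0, 0, 0, 0]]]'

```text
clock: 6.15
eef_pos: [575.5, 163.3, 172.0]
tcp_rot: [89.2, 81.3, -10.3]
wrist_force: [1.3, -0.3, 0.5]
opening: 0.3
```

Emit:
move_arm --plan '[[[-0.4, -0.1, -0.1, 0, 0, 0, 0], [-0.4, -0.2, -0.2, 0, 0, 0, 0], [-0.4, -0.25, -0.3, 0, 0, 0, 0], [-0.4, -0.25, -0.35, 0, 0, 0, 0], [-0.4, -0.25, -0.35, 0, 0, 0, 0]]]'

```text
clock: 6.57
eef_pos: [460.1, 183.8, 231.3]
tcp_rot: [89.8, 81.0, -9.5]
wrist_force: [0.4, -0.1, 1.1]
opening: 0.3
```

```bash
python3 go.py -31 2 17; python3 - <<'E'
from bench import camera
import cv2; from h import *; from go import G
c=camera("wrist"); s=camera("side"); Rs,o=seat(G)
print(proj(c,Rs.apply([(0,0,0),(0,46,0),(0,-46,0)])+o).round(1))
a=cv2.resize(c["img"][:,:,::-1],(400,300)); a=c["img"][20:320,120:520,::-1]
b=cv2.resize(s["img"][190:290,150:283,::-1],(400,300),interpolation=cv2.INTER_CUBIC)
cv2.imwrite("pics/end.png",cv2.hconcat([np.ascontiguousarray(a),b]))
E
```

```text
clock 6.5667 seat-frame tcp [-197.1    1.8  189.5] F seat [ 0.5 -0.   1. ] open 0.3
shift [0.574 0.554 0.004] turn [ 0.014 -0.001  0.002] mm 239.5
[[323.4 -59.3]
 [257.2 -59.1]
 [389.5 -58. ]]
```

View pics/end.png

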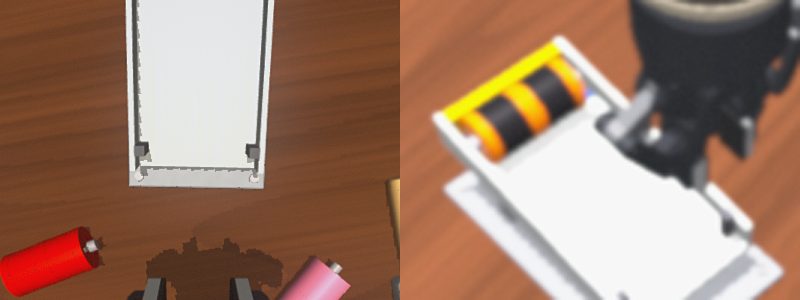

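```bash
python3 - <<'E'
from bench import camera,find_in,job_done,status
import cv2; from h import *; from go import G
Rs,o=seat(G)
for n in("side","top"):
    c=camera(n); c0=pickle.load(open(n+"1.pkl","rb"))
    print(n,"seat px",proj(c,o).round(1),"roller",[(np.round(d["uv"],1),round(d["confidence"],2)) for d in find_in(c,"roller")][:4])
    # orange band pixels near the pocket -> principal axis centre
    x,y=proj(c,o)[0].astype(int); p=c["img"][y-25:y+25,x-35:x+35].astype(int)
    m=(p[...,0]>180)&(p[...,1]>70)&(p[...,1]<170)&(p[...,2]<90); v,u=np.nonzero(m); print("orange mean",u.mean()+x-35,v.mean()+y-25,m.sum())
    for k in("jar","toner","pulley","gear","brush","pliers","screwdriver"):
        d=find_in(c,k); print(k,np.round(d[0]["uv"],0) if d else None,end="; ")
    print()
print(status.get_state()["wrist_force"]); print(job_done())
E
```

```text
side seat px [[191.5 225.7]] roller [(array([191. , 227.8]), 0.98), (array([329.4, 292.4]), 0.6)]
orange mean 192.9330218068536 215.00778816199377 642
jar [148. 360.]; toner [386. 120.]; pulley [332. 183.]; gear [303. 176.]; brush [366. 262.]; pliers [316. 393.]; screwdriver [467. 207.]; 
top seat px [[265.7 158.2]] roller [(array([264.6, 160.4]), 0.91), (array([281.1, 271.5]), 0.68)]
orange mean 264.80645161290323 156.01612903225805 124
jar [181. 201.]; toner [470. 215.]; pulley [381. 214.]; gear [370. 188.]; brush [323. 276.]; pliers [264. 193.]; screwdriver [262. 193.]; 
[ 0.06321064 -0.27247893 -0.19807429]
the job is handed in; nothing more can be done
None
```

The orange-banded roller is in the blue pocket, and I've handed the job in at about 7 s of the 32 s allowed. I pushed it up the gutter with two part-opened fingertips, always in contact with the floor. It dropped into the pocket ahead of the fingers, and I then backed the hand away downhill and up.

**Roller position:** the side picture shows it in the pocket, parallel to the yellow stop, with nothing touching it. The detector puts it within about 2 px (a few mm) of the computed seat in both the side and top views. That is close to the 6 mm tolerance along the gutter, so the camera check alone is not exact. The last wrist picture before I withdrew showed a small blue sliver at one end. That suggests a slight skew, which looks well under 0.12 rad.

**Forces and other parts:** the wrist force I read between moves stayed under about 2 N. The jar and toner are within a few pixels of where they started. I had no starting positions from the detector for the other parts, but the arm passed above them all.

**Checks that disagreed:**
- In the top view, the pliers and screwdriver detections landed near the gutter. Those are false hits; in the side view both are where they were at the start.
- My orange-pixel average in the side view was thrown off by the wood and yellow stop, so I ignored it.

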